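# Backlight strip test: set the low range, make the supply live, hold TEST

## Robot

A 6-joint arm with a two-finger parallel gripper is mounted at the origin on the work surface. World frame = base frame: x ahead of the robot, y to its left, z up, the work surface at z = 0. Lengths are in m, angles in rad, forces in N, time in s.
With the tool pointing down it reaches from about 0.35 to 0.975 m from the base axis. Payload 4.9 kg.
Tool frame: the origin (TCP) lies at the very end of the fingers, on their centre line; the grasp point (between the pads) lies manip.grip_point_offset behind it (manip.grip_point_offset is the distance from the TCP to the grasp point, in m); z points along the fingers, y is the direction in which the jaws open and shut (so a half turn about z gives the same grasp; the last joint's range is limited). The gripper opens to 85 mm and grips with 20 to 120 N. Pads are 22 mm wide; open, the fingers measure 114 mm over their backs; the gripper's body (76 mm by 85 mm) begins 54 mm behind the grasp point. The pads swing forward as they close: fully open they stand 13 mm farther back than shut.
Start: joints at [-1.279, 0.053, 1.613, -0, 1.476, -0.119], TCP at [0.25, -0.573, 0.207] pointing down, gripper open.
Joint ranges: [-3.01, 3.01], [-1.01, 2.22], [0.06, 2.58], [-1.02, 4.17], [0.09, 2.62], [-3.14, 3.14]. Speed limits (rad/s): [2.57, 2.57, 3.14, 3.14, 3.14, 3.14].

## Interface

Orientations are given as a unit quaternion [w, x, y, z].
In Python, from plant import status, grab_frame, camera_params, ticket, boxes_of, outline_of, manip gives the robot as it stands. The module is installed in compiled form; this text tells all that it offers.
- The arm moves only by the tool play_rows, never from a script. Its argument "deltas" is a list of rows, each a list of 2 entries, a list of its own where there are three numbers: the shift along the world's x, y, z in m, then the turn about the world's z in rad. A call has 1 to 5 rows; each row is the pose to reach, as a shift and turn from the pose commanded when the call began; what a row does not reach only later rows make up. A row lasts 1/8 s, in which the tool goes at most 62.5 mm and 10.7 degrees, less where a joint would pass 70% of its speed; a pose out of reach is approached as far as the arm can. A call with a gripper value outside its range is refused whole. "grip" is the opening, from -1 (shut) to 1 (fully open), set as the call begins (left out, the last holds). The fingers move at their own pace and stop on an object; the grip force is fixed at half the most. Time passes only in rows, so rows that repeat a pose let the fingers close. It gives the time, the measured TCP pose, the force and the opening at its end, in the units of the state.
- status.state(): the state, without advancing time (a new reading comes with each control period).
- grab_frame(name): name is "scene" or "side" or "wrist"; returns (picture, depth): 480x640x3 uint8, blue, green, red; 480x640 float32, m along the optical axis (not along the pixel's ray), 0 where there is no reading.
- camera_params(name): a dict with "mtx" (3x3 intrinsics, pixels), "distortion" ([k1, k2, p1, p2, k3] as OpenCV has them; the pictures are not rectified), "world_from_camera" (4x4, takes a point from camera to world coordinates). Camera axes: x right, y up, looking along -z (the intrinsics and any distortion apply to the point x, -y, -z); pixel columns grow to the right and rows downward; lengths in m; the calibration is good to about 2 mm. A picture is of the moment at which its call begins: read the wrist's pose just before it. camera_params takes no time and is no camera call; for the wrist camera it gives the pose at the moment of the call.
- ticket.job_done(): hands the job in, once; it reports no verdict.
Trained networks look in the newest picture that a camera, given by its name, has taken for a name from the list of things; names that differ only in an ending like _2 or _b are one class to them, and where a whole thing is asked for, a point or a joint stands for the part that bears it (a point fixed in the world has none). Each returns a list of dicts, best first, with "confidence" (0 to 1); they miss things now and then, are a little off and sometimes report something else, mostly with a low value. They report only what shows in the picture. A call takes as long as a camera call.
- boxes_of(camera, name): "box" ([left, top, right, bottom] in pixels, round what is visible of it).
- outline_of(camera, name): "region" (480x640 bool, what is visible of it) and "box" ([left, top, right, bottom] in pixels, round what is visible of it).
The state is a dict: "time": time; "joint_pos": joint angles; "joint_vel": joint speeds; "joint_efforts": joint torques, N m; "tool_pos": TCP position; "tool_rot": TCP orientation; "contact_force": force on the tool from outside, world axes, zero at the start; "ft_torque": the same for the moment, N m; "gripper_width": opening from 0.0 (shut) to 1.0 (fully open).
Only numpy, scipy, OpenCV 4.12 (cv2) and the standard library are available. Lean on these libraries where they do the work, as an engineer would, in place of code of your own. Each camera call takes 0.05 s, during which the arm holds its last target.

## Task

Test the LED strip lying in the tester's trough on the low range, pressing with the fingertips: first press the low-range key (the left of the two square keys as seen from the tester's low front edge, the one standing up) fully down, then switch on the isolating transformer by pressing the raised half of its rocker right down. Then press the tester's big round TEST button, at the right end of its panel, fully down and finish while still holding it down. Nothing is to be picked up: leave the dial alone, do not shove or lift the tester, and leave the strip and everything else on the bench where it is.

Things in the scene. Friction and masses are not known exactly. Their poses are not given: they have to be found in the camera images.
- tester: LED strip tester: loose grey console, 165 mm deep (x), 260 wide (y), 1.8 kg, on rubber feet. Origin under its centre on the bench; x from its low front (robot's side) to its back, y to its left. Panel slopes 14 deg, 45 mm high at the front edge to 75 mm. Row of controls, left to right: low key y = +95 mm, high key +49, dial -12, TEST -85. Strip trough on the back block, lips 83 mm high.
- key_low (a joint): low-range key, m: 0 standing up (always at the start), 0.006 fully down; moves square to the panel, a vertical press works too. Takes about 3 N and stays where it is pushed. As it goes down the high-range key rises as much, and the other way round.
- key_low_top (a point): centre of the top face of the low-range key: off-white, 24 mm (up the slope) by 30 mm wide, one small rib; left key of the pair, 11 mm above the panel at the start, 5 mm when fully down. Moves with the key; z axis square to the panel.
- key_high (a joint): high-range key, m: 0 latched down (start), 0.006 risen when the low-range key is fully down.
- key_high_top (a point): centre of the top face of the high-range key: same size, two small ribs, 46 mm to the right of the low-range key; 5 mm above the panel at the start.
- supply: isolating transformer that feeds the tester: grey steel case 160 mm (x) by 200 (y) by 115 high, very heavy, does not move. Origin under its centre on the bench; x from its front (outlets, robot's side) to its back, y to its left. Carrying handle across the rear of the top, 55 mm behind the centre, to 151 mm high. Black rocker on top, 30 mm in front and 30 mm right of the centre.
- rocker (a joint): rocker of the transformer, rad: 0 off (left half level, right half raised), 0.34 on (right half level, left half raised). Always starts at 0. Takes about 3 N at the press point and stays where it is pushed, so push it right to its stop.
- rocker_on (a point): press point on the raised right half of the rocker (the half with a white bar), on its surface 18 mm from the pivot; moves with it. Rocker V-shaped, 52 mm long (along the transformer's y), 28 wide, each half 26 long. Pivot line in the middle, 122 mm above the bench; the raised half's outer end starts 9 mm above that; the half is level at 122 mm when on.
- test_button (a joint): TEST button, m: 0 up, 0.006 fully down. Spring return: 2 N to start, 5 N fully down.
- test_top (a point): centre of the top of the TEST button: black, round, 34 mm across in a steel collar, right end of the panel, 14 mm above the panel when up. Moves with the button; its z axis is square to the panel.
- dial (a joint): brightness dial of the tester, rad, 0 at the start: leave it. Black knob 32 mm across, 18 mm high, between the keys and the TEST button.
- led_strip: LED strip under test, a loose aluminium bar 300 mm long (y), 16 mm wide with clear lenses, lying in the tester's trough along the back of its top. Origin under its centre. Leave it lying.
- fuse_tin: small steel tin, 38 mm across and 45 mm high, standing loose on the left part of the transformer's top. Origin under its centre.
- screwdriver: screwdriver lying loose on the bench near the robot, about 200 mm long. Origin at the underside of its middle.
- solder_reel: solder reel, 60 mm across, 42 mm high, standing loose on the bench at the left.
- cleaner_bottle: white bottle, 60 mm across, 170 mm high, loose on the bench at the right.
- remote: black remote control, 175 by 46 by 18 mm, lying loose on the bench at the right.
- screw_tray: steel screw tray, 120 by 90 by 25 mm, loose on the bench at the left.
- cup: white plastic cup, 72 mm across, 85 mm high, loose on the bench behind the two instruments.

How it is judged:
By the outcome, as a careful person would: the job done as asked, in the order asked, and still so for the second after the job is handed in, while the arm keeps its last pose, push and grip.
It also fails if it takes over 51 s, if anything falls off the work surface, if the arm or the gripper's body presses on something with over 40 N, if the wrist force passes 120 N, or if a joint passes its speed limit or range.

## Working session

There is one attempt and no reset: what is moved stays moved. The work goes in short steps, Python scripts to look and compute and a tool call to move; the robot and the scene stay as the last step left them, time stands still between calls to the robot, and variables do not carry over. Pictures are saved under pics/ and viewed, and the job is handed in when it is done.

Besides the shell and the picture viewer there is one more tool, called after ">>>" as name(argument=value, ...), one argument or row to a line, values as JSON. play_rows: Moves the arm, as the interface text tells. Its arguments: {"type":"object","properties":{"deltas":{"type":"array"},"grip":{"type":"number"}},"required":["deltas"]}

```bash
mkdir -p pics
cat > h.py <<'E'
import numpy as np, cv2
from plant import status, grab_frame, camera_params, ticket, boxes_of, outline_of, manip
def world(cam,uv,depth,p=None):
    p=p or camera_params(cam)
    K=np.array(p["mtx"]);D=np.array(p["distortion"]);T=np.array(p["world_from_camera"])
    uv=np.atleast_2d(np.array(uv,float))
    n=cv2.undistortPoints(uv[:,None,:],K,D)[:,0]
    d=np.atleast_1d(depth)
    c=np.c_[n[:,0]*d,-n[:,1]*d,-d]
    return c@T[:3,:3].T+T[:3,3]
def proj(cam,P):
    p=camera_params(cam);K=np.array(p["mtx"]);D=np.array(p["distortion"]);T=np.array(p["world_from_camera"])
    c=(np.atleast_2d(P)-T[:3,3])@T[:3,:3]
    c=c*[1,-1,-1]
    return cv2.projectPoints(c,np.zeros(3),np.zeros(3),K,D)[0][:,0]
def cloud(cam,depth):
    v,u=np.nonzero(depth>0)
    W=np.full(depth.shape+(3,),np.nan)
    W[v,u]=world(cam,np.c_[u,v],depth[v,u]); return W
E
python3 - <<'E'
from h import *
print(status.state()); print([ (a,getattr(manip,a)) for a in dir(manip) if a[0]!='_'])
for c in ["scene","side","wrist"]:
    im,d=grab_frame(c); cv2.imwrite(f"pics/{c}0.png",im); np.save(f"pics/{c}0.npy",d)
    for n in ["tester","key_low_top","key_high_top","rocker_on","test_top","supply","dial"]:
        print(c,n,[(b["confidence"],np.round(b["box"]).tolist()) for b in boxes_of(c,n)[:2]])
E
```

```text
{'time': 0.0, 'joint_pos': array([-1.27898927e+00,  5.33870372e-02,  1.61431697e+00,  7.96815713e-07,
        1.47599663e+00, -1.19013837e-01]), 'joint_vel': array([ 0.00100191, -0.00051689, -0.00215139, -0.0024136 , -0.00038093,
       -0.00051166]), 'joint_efforts': array([-3.83796180e-05, -3.93683195e+01, -3.70177531e+01,  5.71573295e-06,
        7.21707882e-03, -2.26603436e-05]), 'tool_pos': array([ 0.24939629, -0.57234094,  0.20613064]), 'tool_rot': array([-1.05009761e-03,  9.78976812e-01,  2.03968846e-01, -9.05532227e-05]), 'contact_force': array([-0.02020335, -0.57533464,  0.52541833]), 'ft_torque': array([-0.00512016,  0.00220706,  0.01098133]), 'gripper_width': 0.9978845836849826}
[('IKError', <class 'plant.IKError'>), ('grip_point_offset', 0.0187)]
scene tester [(0.81, [204.0, 248.0, 313.0, 364.0])]
scene key_low_top [(0.4, [260.0, 254.0, 272.0, 270.0])]
scene key_high_top [(0.56, [262.0, 252.0, 271.0, 270.0])]
scene rocker_on [(0.62, [334.0, 183.0, 355.0, 196.0]), (0.25, [253.0, 218.0, 282.0, 243.0])]
scene test_top [(0.57, [213.0, 308.0, 228.0, 324.0])]
scene supply [(0.94, [311.0, 161.0, 407.0, 248.0]), (0.25, [215.0, 310.0, 232.0, 322.0])]
scene dial [(0.67, [142.0, 384.0, 175.0, 420.0]), (0.64, [235.0, 286.0, 247.0, 303.0])]
side tester [(0.83, [306.0, 185.0, 369.0, 247.0])]
side key_low_top [(0.63, [339.0, 226.0, 351.0, 231.0])]
side key_high_top [(0.24, [340.0, 226.0, 347.0, 232.0])]
side rocker_on []
side test_top []
side supply [(0.93, [244.0, 236.0, 327.0, 319.0])]
side dial [(0.62, [349.0, 209.0, 355.0, 213.0]), (0.47, [314.0, 185.0, 338.0, 227.0])]
wrist tester []
wrist key_low_top []
wrist key_high_top []
wrist rocker_on []
wrist test_top []
wrist supply []
wrist dial []
```

View pics/scene0.png

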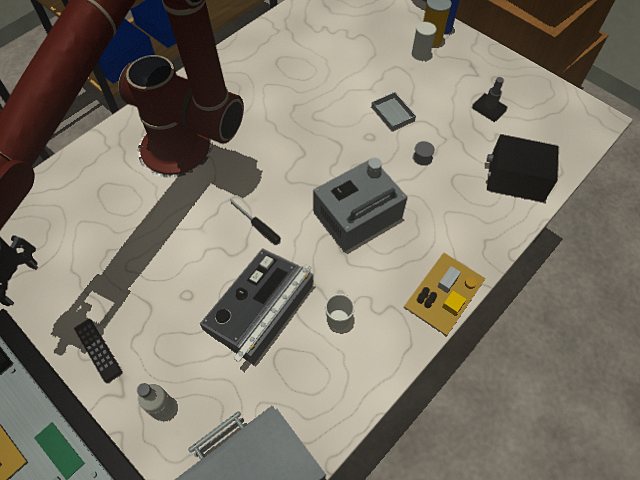

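View pics/side0.png

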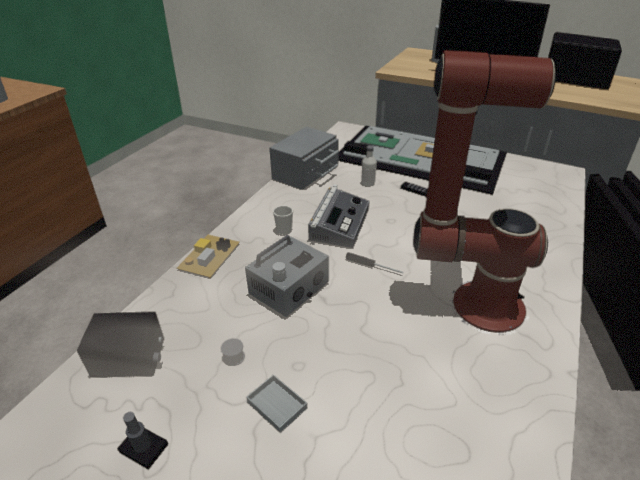

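View pics/wrist0.png

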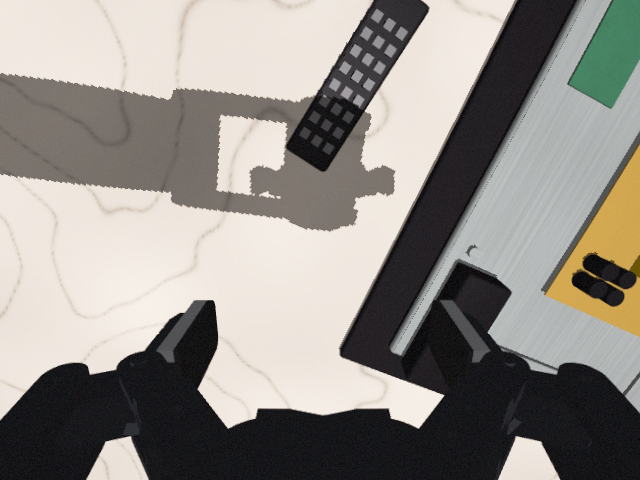

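Run:
```python
from h import *
d=np.load("pics/scene0.npy");W=cloud("scene",d)
def at(u,v,r=1): return np.round(np.nanmedian(W[v-r:v+r+1,u-r:u+r+1].reshape(-1,3),0),4)
for n,u,v in [("low",266,262),("test",220,315),("dial",241,293),("rocker",344,190)]: print(n,at(u,v))
p=camera_params("scene");print(np.round(np.array(p["world_from_camera"]),3),p["mtx"])
p=camera_params("wrist");print(np.round(np.array(p["world_from_camera"]),3),p["mtx"])
```

```text
low [ 0.5275 -0.1084  0.0703]
test [ 0.5503 -0.288   0.0686]
dial [ 0.5471 -0.2139  0.0746]
rocker [0.548  0.1673 0.125 ]
[[ 0.728 -0.591  0.348  1.069]
 [ 0.686  0.629 -0.366 -0.501]
 [-0.003  0.505  0.863  1.323]
 [ 0.     0.     0.     1.   ]] [[549.40537833   0.         313.15987411]
 [  0.         549.40537833 235.84546485]
 [  0.           0.           1.        ]]
[[ 0.399  0.879  0.262  0.316]
 [-0.917  0.382  0.115 -0.544]
 [ 0.    -0.286  0.958  0.374]
 [ 0.     0.     0.     1.   ]] [[363.63673486   0.         322.84842653]
 [  0.         363.63673486 238.83213688]
 [  0.           0.           1.        ]]
```

>>> play_rows(
  deltas=[
    [[0.02, 0.03, 0.05], -0.05],
    [[0.045, 0.08, 0.08], -0.1],
    [[0.07, 0.135, 0.1], -0.15],
    [[0.095, 0.19, 0.11], -0.2],
    [[0.12, 0.245, 0.11], -0.28],
  ],
)

```text
time: 1.82
tool_pos: [0.3704, -0.3266, 0.3191]
tool_rot: [0.001, 0.998, 0.064, 0.001]
contact_force: [1.9, 1.1, 0.0]
gripper_width: 1.006
```

>>> play_rows(
  deltas=[
    [[0.025, 0.055, 0], 0],
    [[0.05, 0.11, 0], 0],
    [[0.075, 0.165, 0], 0],
    [[0.1, 0.22, 0], 0],
    [[0.13, 0.27, 0], 0],
  ],
)

```text
time: 2.45
tool_pos: [0.5001, -0.056, 0.3179]
tool_rot: [0.0, 0.998, 0.066, 0.001]
contact_force: [1.3, -0.7, -0.7]
gripper_width: 1.003
```

>>> play_rows(
  deltas=[
    [[0, 0, 0], 0],
    [[0, 0, 0], 0],
  ],
)

```text
time: 2.7
tool_pos: [0.4995, -0.058, 0.3173]
tool_rot: [0.0, 0.998, 0.066, -0.0]
contact_force: [-0.2, -0.0, 0.6]
gripper_width: 1.001
```

Run:
```python
from h import *
s=status.state();print(s["time"],s["tool_pos"],s["tool_rot"],s["contact_force"])
c="wrist";P=camera_params(c)
im,d=grab_frame(c); cv2.imwrite("pics/w1.png",im); np.save("pics/w1.npy",d)
import pickle;pickle.dump(P,open("pics/w1.pkl","wb"))
for n in ["tester","key_low_top","key_high_top","rocker_on","test_top","supply","dial","fuse_tin"]:
    print(c,n,[(b["confidence"],np.round(b["box"]).tolist()) for b in boxes_of(c,n)[:2]])
```

```text
2.7 [ 0.49947127 -0.05800858  0.31734799] [ 1.75428879e-04  9.97843897e-01  6.56314328e-02 -2.03267293e-04] [-0.20365516 -0.02632505  0.57839344]
wrist tester [(0.77, [335.0, 61.0, 584.0, 214.0])]
wrist key_low_top [(0.94, [355.0, 169.0, 382.0, 192.0]), (0.27, [67.0, 109.0, 130.0, 159.0])]
wrist key_high_top [(0.69, [394.0, 170.0, 420.0, 188.0])]
wrist rocker_on [(0.93, [67.0, 111.0, 127.0, 157.0])]
wrist test_top [(0.97, [504.0, 160.0, 537.0, 195.0])]
wrist supply [(0.68, [0.0, 0.0, 223.0, 204.0])]
wrist dial [(0.98, [444.0, 162.0, 473.0, 193.0])]
wrist fuse_tin [(0.59, [0.0, 82.0, 22.0, 121.0]), (0.4, [335.0, 61.0, 584.0, 217.0])]
```

View pics/w1.png

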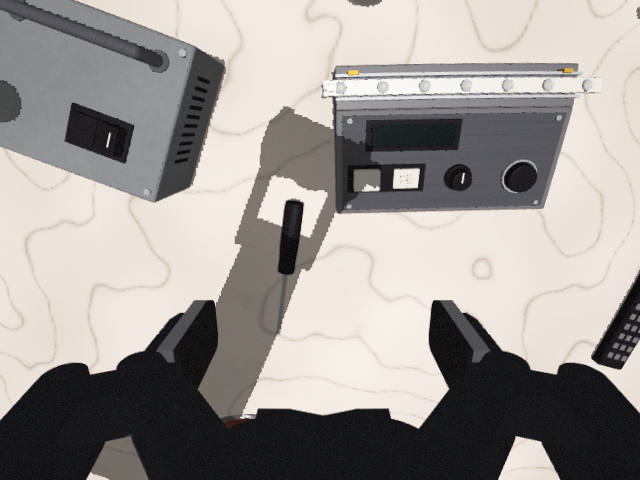

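The wrist picture shows the whole tester: low key (368,180), high key (406,179), dial (458,177), TEST (520,177). The rocker's barred right half is at about (115,140) and the tin is at the far left edge.

Run:
```python
from h import *
import pickle
P=pickle.load(open("pics/w1.pkl","rb"));d=np.load("pics/w1.npy");im=cv2.imread("pics/w1.png")
v,u=np.nonzero(d>0);W=np.full(d.shape+(3,),np.nan);W[v,u]=world("wrist",np.c_[u,v],d[v,u],P)
def at(u,v,r=2): return np.round(np.nanmedian(W[v-r:v+r+1,u-r:u+r+1].reshape(-1,3),0),4)
for n,a,b in [("low",367,180),("high",406,179),("dial",458,178),("test",518,176),("bar",110,140),("rockL",85,125),("pivot",98,132),("rkR-end",125,147),("panel",430,160),("screw FR sup",147,191),("screw BR",183,53),("bench",480,300),("pan scrFL",347,208),("FR",536,202),("BL",350,120),("BR",559,117)]: print(n,at(a,b))
# supply top plane edges: mask z in .11-.12
m=(abs(W[...,2]-.115)<.006);m[:, 240:]=0;m[220:]=0
pts=W[m][:,:2].astype(np.float32);print(cv2.minAreaRect(pts),np.median(W[m][:,2]))
m2=(W[...,2]>.08-.04)&(W[...,2]<.12);m2[:,:300]=0;m2[250:]=0
print(cv2.minAreaRect(W[m2][:,:2].astype(np.float32)))
cv2.imwrite("pics/w1z.png",np.hstack([cv2.resize(im[90:220,50:230],None,fx=2.2,fy=2.2),cv2.resize(im[90:220,330:560],None,fx=1.7,fy=2.2)]))
```

```text
low [ 0.5243 -0.1057  0.0676]
high [ 0.5307 -0.1513  0.0623]
dial [ 0.541  -0.2067  0.0747]
test [ 0.5527 -0.2767  0.0706]
bar [0.5379 0.1531 0.1292]
rockL [0.5488 0.1826 0.1218]
pivot [0.5436 0.1686 0.1228]
rkR-end [0.5319 0.1447 0.117 ]
panel [ 0.5558 -0.1744  0.0626]
screw FR sup [0.4902 0.1229 0.1163]
screw BR [0.6247 0.0899 0.116 ]
bench [ 0.3649 -0.3101  0.0005]
pan scrFL [ 0.4851 -0.0898  0.0485]
FR [ 0.524  -0.3194  0.0499]
BL [ 0.5863 -0.0762  0.0745]
BR [ 0.6221 -0.303   0.0747]
((0.5768006443977356, 0.18838128447532654), (0.18975773453712463, 0.16074270009994507), 76.67818450927734) 0.11479875329276645
((0.578431248664856, -0.20100094377994537), (0.1660008430480957, 0.30102312564849854), 8.917739868164062)
```

View pics/w1z.png

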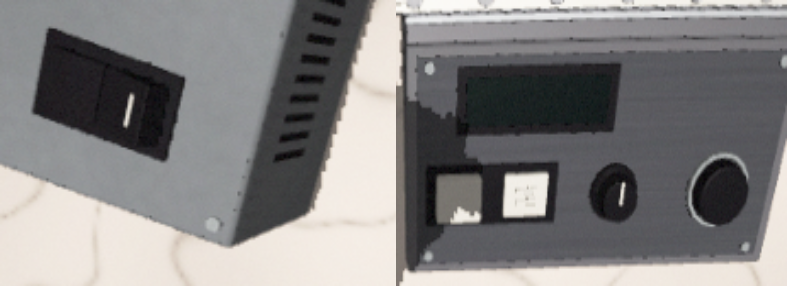

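>>> play_rows(
  deltas=[
    [[0.01, -0.02, -0.03], 0.025],
    [[0.021, -0.049, -0.08], 0.025],
    [[0.021, -0.049, -0.13], 0.025],
    [[0.021, -0.049, -0.18], 0.025],
    [[0.021, -0.049, -0.22], 0.025],
  ],
  grip=-1,
)

```text
time: 3.78
tool_pos: [0.5197, -0.107, 0.0951]
tool_rot: [-0.0, 0.997, 0.078, -0.001]
contact_force: [-0.6, 0.2, -0.1]
gripper_width: -0.001
```

>>> play_rows(
  deltas=[
    [[0, 0, 0], 0],
    [[0, 0, 0], 0],
  ],
)

```text
time: 4.03
tool_pos: [0.5217, -0.1075, 0.0993]
tool_rot: [0.001, 0.997, 0.078, 0.001]
contact_force: [0.4, -0.3, 0.8]
gripper_width: -0.003
```

Run:
```python
from h import *
print(status.state()["tool_pos"])
im,d=grab_frame("wrist"); cv2.imwrite("pics/w2.png",im)
print(proj("wrist",[[.5252,-.1065,.068],[.5515,-.283,.07]]))
```

```text
[ 0.52173179 -0.10745671  0.09932834]
[[321.73908981 256.05929757]
 [620.87154095 258.32876724]]
```

View pics/w2.png

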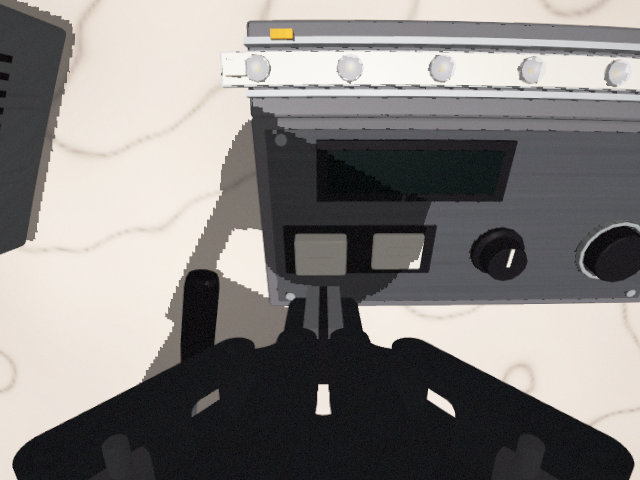

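The closed tip is lined up with the low key, seen at (320,253) against a projected (322,256).

>>> play_rows(
  deltas=[
    [[0, 0, -0.012], 0],
    [[0, 0, -0.022], 0],
    [[0, 0, -0.027], 0],
    [[0, 0, -0.029], 0],
    [[0, 0, -0.031], 0],
  ],
)

```text
time: 4.7
tool_pos: [0.5207, -0.107, 0.0664]
tool_rot: [0.0, 0.997, 0.078, 0.0]
contact_force: [-0.3, 0.1, 0.1]
gripper_width: -0.004
```

>>> play_rows(
  deltas=[
    [[0, 0, -0.001], 0],
    [[0, 0, -0.002], 0],
    [[0, 0, -0.003], 0],
    [[0, 0, -0.003], 0],
  ],
)

```text
time: 5.2
tool_pos: [0.5205, -0.107, 0.0634]
tool_rot: [-0.0, 0.997, 0.078, -0.0]
contact_force: [-0.7, -0.2, -0.2]
gripper_width: 0.002
```

Run:
```python
from h import *
s=status.state();print(s["tool_pos"],s["contact_force"])
im,d=grab_frame("wrist"); cv2.imwrite("pics/w3.png",im)
```

```text
[ 0.52054731 -0.1069609   0.06336425] [-0.69723533 -0.18236968 -0.21900264]
```

View pics/w3.png

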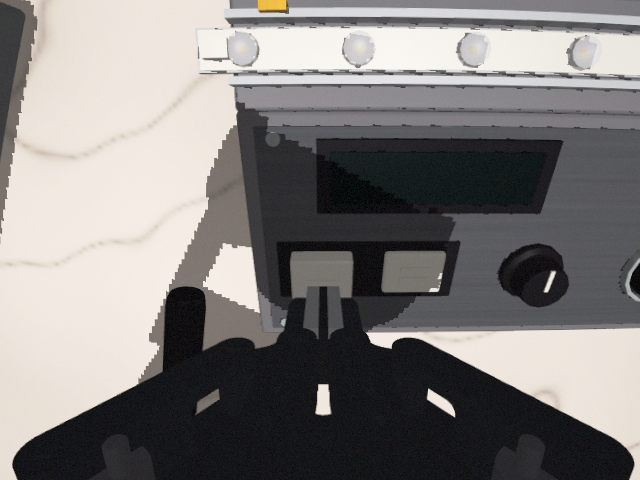

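>>> play_rows(
  deltas=[
    [[0, 0, -0.001], 0],
    [[0, 0, -0.002], 0],
    [[0, 0, -0.002], 0],
  ],
)

```text
time: 5.62
tool_pos: [0.5205, -0.1069, 0.0613]
tool_rot: [-0.0, 0.997, 0.078, -0.0]
contact_force: [-0.0, -0.2, -0.3]
gripper_width: 0.001
```

>>> play_rows(
  deltas=[
    [[0, 0, -0.001], 0],
    [[0, 0, -0.002], 0],
    [[0, 0, -0.002], 0],
  ],
)

```text
time: 6.0
tool_pos: [0.5205, -0.107, 0.0593]
tool_rot: [-0.0, 0.997, 0.078, -0.0]
contact_force: [0.2, 0.0, -0.3]
gripper_width: -0.001
```

Run:
```python
from h import *
s=status.state();print(s["tool_pos"],s["contact_force"])
im,d=grab_frame("wrist"); cv2.imwrite("pics/w4.png",cv2.resize(im[200:360,220:480],None,fx=3,fy=3,interpolation=cv2.INTER_NEAREST))
W=cloud("wrist",d)
yaw=.156;ex=np.array([np.cos(yaw),np.sin(yaw),0]);ey=np.array([-np.sin(yaw),np.cos(yaw),0])
n=np.array([-np.sin(np.radians(14))*ex[0],-np.sin(np.radians(14))*ex[1],np.cos(np.radians(14))])
H=W@n
np.set_printoptions(linewidth=250,precision=4,suppress=True)
for r in range(215,345,6): print(r,np.round(1000*H[r,250:480:10],1))
```

```text
[ 0.52049993 -0.10696993  0.05926958] [ 0.17696724  0.03948328 -0.34180989]
215 [-67.6 -65.8 -66.1 -65.7 -66.4 -66.1 -65.4 -65.7 -67.  -65.9 -66.5 -67.3 -66.  -67.    nan -66.7 -66.3 -68.2 -65.9 -66.  -66.4 -63.6 -63.5]
221 [-66.5 -66.3 -66.8 -66.3 -66.7 -65.4 -66.3 -66.1 -66.4 -65.7 -66.9 -67.  -65.5 -66.1 -65.4 -65.8 -65.9 -66.2 -66.1 -66.5 -66.4 -65.8 -65.6]
227 [-67.7 -66.8 -66.1 -67.  -66.6   nan -65.6 -65.6 -66.1 -65.8 -66.5 -65.6 -66.4 -65.8 -66.6 -66.2 -67.1 -66.1 -66.  -65.7 -66.5 -66.9 -66.2]
233 [-67.  -67.2 -65.6 -67.2 -65.5 -66.8 -66.6 -66.  -66.3 -66.9 -66.2 -66.6 -66.  -66.6 -65.7 -66.2 -66.  -65.3 -66.1 -65.6 -66.3 -66.7 -66. ]
239 [-68.6 -67.2 -66.6 -66.  -65.9 -65.5 -67.1 -66.7 -66.4 -67.1 -66.2 -66.5 -65.9 -66.6 -66.1 -66.3 -65.2 -66.  -66.2 -66.1 -66.1 -65.8 -66.8]
245 [-67.3 -67.2 -66.3 -65.  -66.7 -65.6 -65.7 -65.2 -65.  -65.2 -66.  -65.  -66.1 -65.9 -65.3 -65.9 -64.8 -65.  -65.  -65.7 -64.5 -65.7 -65.6]
251 [-67.1 -66.9 -66.6 -64.9 -64.8 -64.5 -65.3 -65.4 -65.1 -64.8 -64.4 -65.5 -65.6 -65.  -65.5 -66.1 -65.2 -64.6 -65.2 -65.3 -65.4 -64.6 -65.8]
257 [-117.4  -66
[... 1788 characters left out ...]
5.7  -66.3  -66.1  -66.2  -66.8]
323 [-106.7  -67.1  -66.8  -65.7  -14.7  -13.9   -8.6   -8.9   -8.5   -8.6  -14.7  -15.5  -65.5  -65.8  -67.2  -65.5  -65.9  -65.7  -66.   -66.8  -65.7  -65.5  -66.1]
329 [   nan -105.6  -66.2  -65.9   -3.5   -1.1   -6.9   -5.6   -5.5   -4.2   -2.1  -10.6  -66.2  -66.7  -66.1  -66.3  -65.5  -65.7  -66.2  -66.3  -66.2  -66.3  -65.9]
335 [-104.1 -104.7  -65.8    0.1    1.7    2.    -0.1   -4.7   -0.9    0.4    2.8    0.2  -67.   -66.8  -66.9  -66.9  -66.9  -67.4  -67.3 -104.3 -104.4 -104.6 -103.7]
341 [   2.8 -102.5 -103.3    2.2    3.3    3.1    2.8   -4.9    3.3    3.3    3.1    3.6 -103.3 -102.  -102.3    3.     5.6    3.7 -103.  -103.5 -103.1 -103.6 -102.3]
```

View pics/w4.png

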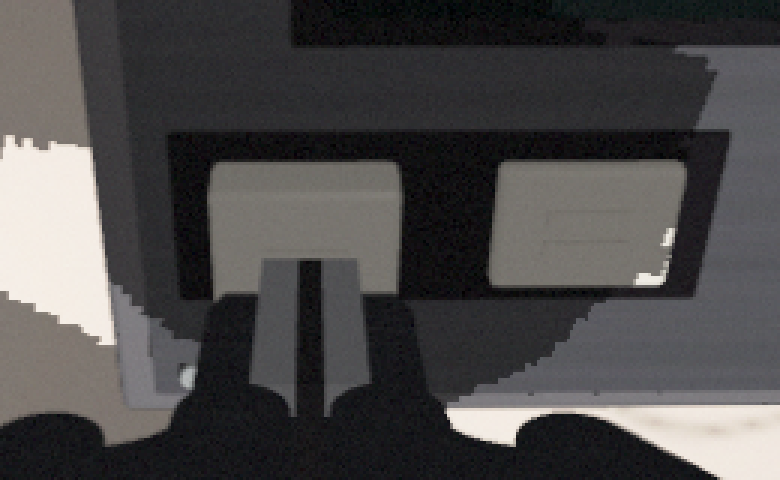

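Run:
```python
from h import *
s=status.state();print(s["tool_pos"],s["gripper_width"])
im,d=grab_frame("wrist"); W=cloud("wrist",d)
for r in range(280,332,3): print(r,np.round(W[r,314],4),np.round(W[r,320],4),np.round(W[r,330],4))
print(proj("wrist",[s["tool_pos"]]))
im,d=grab_frame("side"); cv2.imwrite("pics/s4.png",cv2.resize(im[160:270,280:400],None,fx=5,fy=5))
```

```text
[ 0.52053777 -0.10697848  0.05932505] -0.0003069592753511902
280 [ 0.525  -0.1019  0.0675] [ 0.5251 -0.1048  0.0669] [ 0.5259 -0.1094  0.0669]
283 [ 0.5234 -0.1022  0.0674] [ 0.5242 -0.1049  0.0681] [ 0.5245 -0.1097  0.0671]
286 [ 0.5315 -0.1014  0.089 ] [ 0.5313 -0.104   0.0877] [ 0.5317 -0.1081  0.0872]
289 [ 0.5308 -0.1016  0.0905] [ 0.531 -0.104  0.09 ] [ 0.5315 -0.1081  0.0897]
292 [ 0.5309 -0.1016  0.0935] [ 0.5311 -0.104   0.0931] [ 0.5319 -0.1079  0.0935]
295 [ 0.5311 -0.1017  0.0966] [ 0.5321 -0.1039  0.0979] [ 0.5316 -0.1079  0.0956]
298 [ 0.5308 -0.1018  0.0987] [ 0.5313 -0.104   0.0989] [ 0.5318 -0.1078  0.0988]
301 [ 0.5308 -0.1018  0.1012] [ 0.5311 -0.1041  0.1011] [ 0.5323 -0.1077  0.1023]
304 [ 0.5306 -0.1019  0.1032] [ 0.5314 -0.104   0.1041] [ 0.5326 -0.1076  0.1055]
307 [ 0.5305 -0.102   0.1055] [ 0.5314 -0.1041  0.1066] [ 0.5322 -0.1076  0.107 ]
310 [ 0.5309 -0.102   0.1085] [ 0.5313 -0.1041  0.1086] [ 0.5318 -0.1076  0.1085]
313 [ 0.5312 -0.102   0.1113] [ 0.5313 -0.1041  0.1109] [ 0.5317 -0.1076  0.1107]
316 [ 0.5317 -0.102   0.1145] [ 0.5313 -0.1041  0.1131] [ 0.532  -0.1075  0.1134]
319 [ 0.5306 -0.1022  0.1145] [ 0.5311 -0.1042  0.1148] [ 0.5308 -0.1077  0.1132]
322 [ 0.531  -0.1022  0.1172] [ 0.5311 -0.1042  0.1168] [ 0.5319 -0.1075  0.1173]
325 [ 0.5309 -0.1022  0.119 ] [ 0.5312 -0.1042  0.119 ] [ 0.532  -0.1074  0.1195]
328 [ 0.5305 -0.1023  0.1202] [ 0.5312 -0.1042  0.121 ] [ 0.5318 -0.1074  0.121 ]
331 [ 0.5303 -0.1024  0.1217] [ 0.5306 -0.1043  0.1218] [ 0.5308 -0.1076  0.1212]
[[323.11270717 283.07827381]]
```

View pics/s4.png

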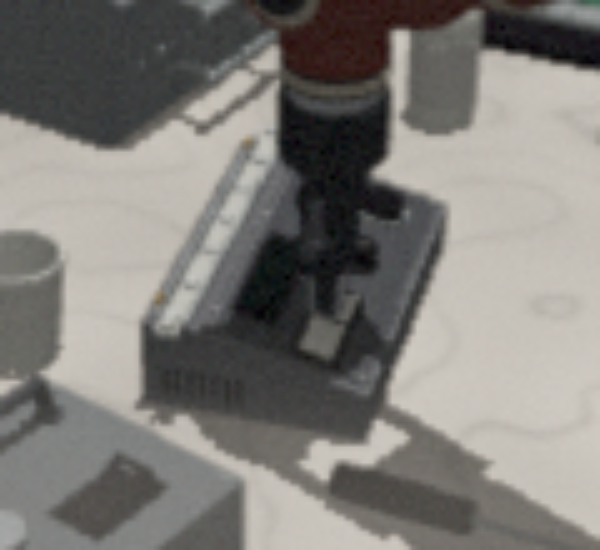

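The depth shows the low key still up. The visible finger end is at z≈0.087, about 27 mm above the reported TCP height, so the tip isn't touching yet. I'll keep descending and watch the force.

>>> play_rows(
  deltas=[
    [[0, 0, -0.004], 0],
    [[0, 0, -0.007], 0],
    [[0, 0, -0.01], 0],
    [[0, 0, -0.012], 0],
    [[0, 0, -0.014], 0],
  ],
)

```text
time: 6.78
tool_pos: [0.5206, -0.107, 0.0453]
tool_rot: [-0.0, 0.997, 0.078, -0.0]
contact_force: [-0.6, -0.2, 1.1]
gripper_width: -0.001
```

Run:
```python
from h import *
s=status.state();print(s["tool_pos"],s["contact_force"])
im,d=grab_frame("wrist"); W=cloud("wrist",d)
cv2.imwrite("pics/w5.png",cv2.resize(im[200:360,220:480],None,fx=3,fy=3,interpolation=cv2.INTER_NEAREST))
for r in range(274,300,3): print(r,np.round(W[r,314],4),np.round(W[r,320],4),np.round(W[r,330],4))
```

```text
[ 0.52058304 -0.10698751  0.04525039] [-0.55310234 -0.17410851  1.05900363]
274 [ 0.5337 -0.1009  0.0676] [ 0.5344 -0.1034  0.0684] [ 0.5348 -0.1076  0.0677]
277 [ 0.5333 -0.101   0.0699] [ 0.5335 -0.1035  0.0695] [ 0.5338 -0.1077  0.0686]
280 [ 0.5313 -0.1012  0.0685] [ 0.5322 -0.1037  0.0695] [ 0.5322 -0.108   0.0681]
283 [ 0.53   -0.1015  0.0685] [ 0.5304 -0.104   0.0685] [ 0.531  -0.1082  0.0685]
286 [ 0.5309 -0.1014  0.0737] [ 0.531  -0.1039  0.0732] [ 0.532  -0.1079  0.0738]
289 [ 0.5312 -0.1015  0.0773] [ 0.5315 -0.1039  0.0772] [ 0.532  -0.1079  0.0769]
292 [ 0.5307 -0.1016  0.079 ] [ 0.5314 -0.1039  0.0796] [ 0.5318 -0.1078  0.0793]
295 [ 0.5305 -0.1017  0.0813] [ 0.5307 -0.104   0.081 ] [ 0.5314 -0.1079  0.0812]
298 [ 0.5308 -0.1017  0.0846] [ 0.5313 -0.1039  0.0849] [ 0.5317 -0.1078  0.0846]
```

View pics/w5.png

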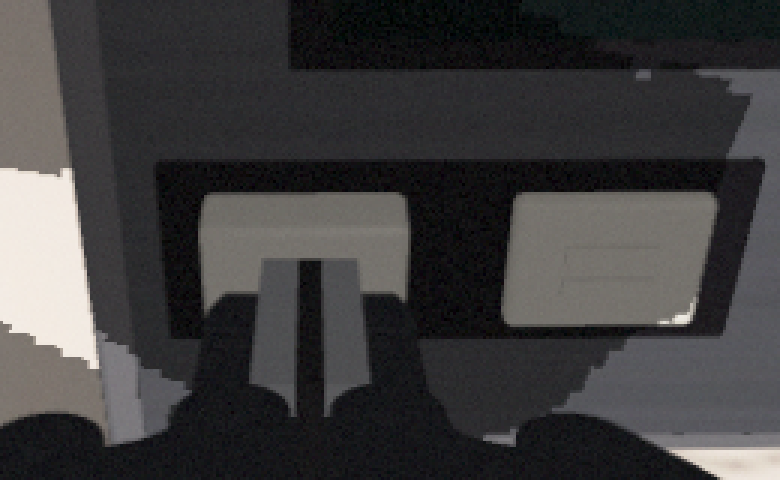

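>>> play_rows(
  deltas=[
    [[0, 0, -0.002], 0],
    [[0, 0, -0.003], 0],
    [[0, 0, -0.004], 0],
    [[0, 0, -0.005], 0],
    [[0, 0, -0.006], 0],
  ],
)

```text
time: 7.45
tool_pos: [0.5213, -0.1071, 0.0399]
tool_rot: [0.0, 0.997, 0.078, 0.001]
contact_force: [1.2, 0.8, 3.3]
gripper_width: -0.003
```

>>> play_rows(
  deltas=[
    [[0, 0, -0.001], 0],
    [[0, 0, -0.002], 0],
    [[0, 0, -0.002], 0],
  ],
)

```text
time: 7.82
tool_pos: [0.5211, -0.1072, 0.038]
tool_rot: [0.0, 0.997, 0.078, 0.0]
contact_force: [0.6, 0.2, 4.7]
gripper_width: -0.002
```

Contact: the force is now 3–5 N. I'll go on to the stop.

>>> play_rows(
  deltas=[
    [[0, 0, -0.001], 0],
    [[0, 0, -0.002], 0],
    [[0, 0, -0.002], 0],
  ],
)

```text
time: 8.2
tool_pos: [0.5213, -0.1073, 0.0377]
tool_rot: [0.0, 0.997, 0.078, 0.0]
contact_force: [-3.8, 2.1, 15.1]
gripper_width: 0.001
```

>>> play_rows(
  deltas=[
    [[0, 0, -0.001], 0],
    [[0, 0, -0.001], 0],
  ],
)

```text
time: 8.45
tool_pos: [0.5213, -0.1073, 0.0376]
tool_rot: [0.0, 0.997, 0.078, 0.0]
contact_force: [-6.2, 3.7, 19.9]
gripper_width: 0.001
```

Hard stop at about 20 N. Lifting to check.

>>> play_rows(
  deltas=[
    [[0, 0, 0.01], 0],
    [[0, 0, 0.03], 0],
    [[0, 0, 0.07], 0],
    [[0, 0, 0.11], 0],
    [[0, 0, 0.15], 0],
  ],
)

```text
time: 9.07
tool_pos: [0.5192, -0.1068, 0.1841]
tool_rot: [-0.0, 0.997, 0.078, -0.002]
contact_force: [1.5, 0.0, -0.7]
gripper_width: -0.001
```

>>> play_rows(
  deltas=[
    [[0, 0, 0], 0],
    [[0, 0, 0], 0],
  ],
)

```text
time: 9.32
tool_pos: [0.5195, -0.1068, 0.1827]
tool_rot: [-0.0, 0.997, 0.078, -0.001]
contact_force: [0.2, 0.3, -0.6]
gripper_width: 0.001
```

Run:
```python
from h import *
s=status.state();print(s["tool_pos"],s["contact_force"])
im,d=grab_frame("wrist"); W=cloud("wrist",d)
b={}
for n in ["key_low_top","key_high_top","test_top","rocker_on"]:
    r=boxes_of("wrist",n)[:1]; print(n,r)
    if r: b[n]=r[0]["box"]
yaw=.156;t=np.radians(14);nn=np.array([-np.sin(t)*np.cos(yaw),-np.sin(t)*np.sin(yaw),np.cos(t)])
H=W@nn*1000
for n,x in b.items():
    u,v=int((x[0]+x[2])/2),int((x[1]+x[3])/2); print(n,u,v,np.nanmedian(W[v-3:v+4,u-3:u+4].reshape(-1,3),0),np.nanmedian(H[v-3:v+4,u-3:u+4]))
cv2.imwrite("pics/w6.png",im)
u,v=[int(q) for q in [ (b["key_low_top"][0]+b["key_low_top"][2])/2,(b["key_low_top"][1]+b["key_low_top"][3])/2]]
print(np.round(H[v-40:v+40:4,u],1)); print(np.round(H[v,u-40:u+100:4],1))
```

```text
[ 0.51948185 -0.10679897  0.18271411] [ 0.1862673   0.33091803 -0.62517501]
key_low_top [{'box': [304.3, 203.4, 343.3, 229.6], 'confidence': 0.71}]
key_high_top [{'box': [358.8, 204.4, 398.5, 233.5], 'confidence': 0.66}]
test_top [{'box': [519.3, 196.0, 567.3, 240.3], 'confidence': 0.94}]
rocker_on []
key_low_top 323 216 [ 0.52484602 -0.10560331  0.0611394 ] -62.02118710888364
key_high_top 378 218 [ 0.5313476  -0.14882836  0.06717015] -56.10980337493345
test_top 543 218 [ 0.55281904 -0.27922264  0.07064819] -53.2078429911335
[-66.1 -66.6 -66.2 -67.9 -67.8 -67.1 -66.1 -63.9 -63.7 -62.7 -61.5 -63.1
 -62.  -62.9 -64.9 -67.5 -66.  -67.  -67.  -66.4]
[-66.4 -66.7 -68.3 -67.  -66.  -66.2 -62.2 -62.6 -61.1 -60.8 -61.5 -61.4
 -62.6 -63.8 -62.9 -66.9 -66.  -65.1 -65.2 -65.  -57.4 -57.1 -57.2 -55.4
 -55.1 -54.7 -56.1 -57.1 -56.8 -65.9 -66.2 -67.6 -66.8 -66.3 -66.6]
```

View pics/w6.png

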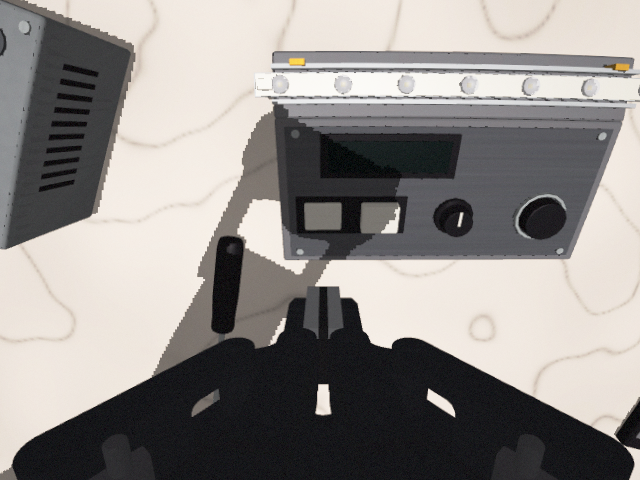

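The low key is down (about 5 mm above the panel), the high key has risen, and the tester hasn't moved. Next, the rocker.

>>> play_rows(
  deltas=[
    [[0.004, 0.05, 0.01], -0.08],
    [[0.008, 0.105, 0.01], -0.16],
    [[0.012, 0.16, 0.01], -0.25],
    [[0.016, 0.215, 0.01], -0.33],
    [[0.019, 0.258, 0.01], -0.39],
  ],
)

```text
time: 10.2
tool_pos: [0.5391, 0.1531, 0.1936]
tool_rot: [0.0, 0.993, -0.117, -0.001]
contact_force: [0.5, -0.2, -0.7]
gripper_width: 0.005
```

>>> play_rows(
  deltas=[
    [[0, 0, 0], 0],
    [[0, 0, 0], 0],
  ],
)

```text
time: 10.45
tool_pos: [0.5393, 0.1506, 0.1937]
tool_rot: [0.0, 0.993, -0.117, -0.001]
contact_force: [-0.8, -0.4, -0.0]
gripper_width: 0.0
```

Run:
```python
from h import *
s=status.state();print(s["tool_pos"],s["tool_rot"],s["contact_force"])
im,d=grab_frame("wrist"); W=cloud("wrist",d);np.save("pics/W7.npy",W)
r=boxes_of("wrist","rocker_on")[:2]; print(r)
cv2.imwrite("pics/w7.png",im)
print(proj("wrist",[[.5394,.1511,.128],[.5436,.1686,.122],s["tool_pos"]+[0,0,.027]]))
```

```text
[0.53927557 0.15055017 0.19370823] [ 4.45244269e-04  9.93182152e-01 -1.16570668e-01 -5.41880278e-04] [-0.80951312 -0.41607908 -0.00324681]
[{'box': [252.4, 222.7, 335.0, 266.9], 'confidence': 0.6}]
[[321.09721351 243.9021576 ]
 [294.8919496  241.30357749]
 [321.79805504 308.97969631]]
```

View pics/w7.png

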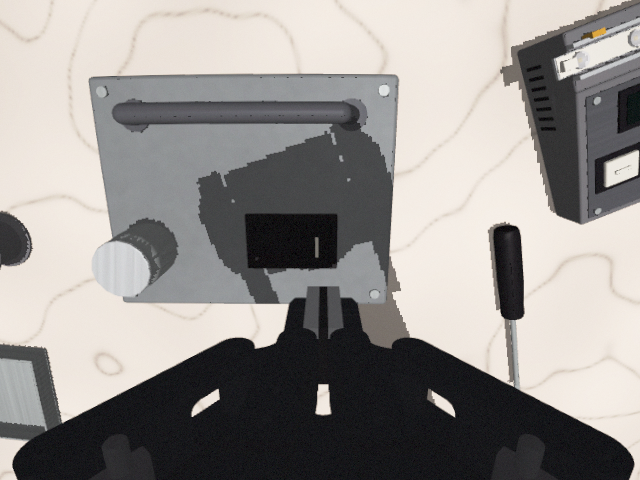

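>>> play_rows(
  deltas=[
    [[0, 0, -0.03], 0],
    [[0, 0, -0.055], 0],
    [[0, 0, -0.072], 0],
    [[0, 0, -0.08], 0],
    [[0, 0, -0.082], 0],
  ],
)

```text
time: 11.18
tool_pos: [0.5397, 0.1507, 0.1124]
tool_rot: [0.0, 0.993, -0.117, 0.0]
contact_force: [0.5, -0.5, 0.2]
gripper_width: -0.002
```

>>> play_rows(
  deltas=[
    [[0, 0, -0.002], 0],
    [[0, 0, -0.004], 0],
    [[0, 0, -0.006], 0],
    [[0, 0, -0.008], 0],
    [[0, 0, -0.01], 0],
  ],
)

```text
time: 11.8
tool_pos: [0.5399, 0.1507, 0.1028]
tool_rot: [0.0, 0.993, -0.117, 0.0]
contact_force: [-1.0, -2.1, 2.7]
gripper_width: 0.002
```

>>> play_rows(
  deltas=[
    [[0, 0, -0.001], 0],
    [[0, 0, -0.002], 0],
    [[0, 0, -0.003], 0],
  ],
)

```text
time: 12.18
tool_pos: [0.5397, 0.151, 0.0994]
tool_rot: [-0.0, 0.993, -0.117, 0.0]
contact_force: [0.5, -1.4, 1.2]
gripper_width: -0.004
```

>>> play_rows(
  deltas=[
    [[0, 0, -0.001], 0],
    [[0, 0, -0.002], 0],
    [[0, 0, -0.003], 0],
  ],
)

```text
time: 12.55
tool_pos: [0.5398, 0.151, 0.098]
tool_rot: [0.0, 0.993, -0.117, -0.0]
contact_force: [-4.8, -2.1, 12.4]
gripper_width: 0.001
```

>>> play_rows(
  deltas=[
    [[0, 0, -0.001], 0],
    [[0, 0, -0.002], 0],
    [[0, 0, -0.002], 0],
  ],
)

```text
time: 12.92
tool_pos: [0.5399, 0.151, 0.098]
tool_rot: [0.0, 0.993, -0.117, -0.0]
contact_force: [-9.0, -3.9, 18.2]
gripper_width: -0.002
```

>>> play_rows(
  deltas=[
    [[0, 0, 0.01], 0],
    [[0, 0, 0.03], 0],
    [[0, 0, 0.06], 0],
    [[0, 0, 0.1], 0],
    [[0, 0, 0.1], 0],
  ],
)

```text
time: 13.55
tool_pos: [0.5421, 0.1516, 0.1997]
tool_rot: [-0.001, 0.993, -0.117, 0.004]
contact_force: [1.7, 1.0, -0.4]
gripper_width: 0.001
```

Run:
```python
from h import *
s=status.state();print(s["tool_pos"],s["tool_rot"],s["contact_force"])
im,d=grab_frame("wrist"); W=cloud("wrist",d); cv2.imwrite("pics/w8.png",im)
W7=np.load("pics/W7.npy")
def prof(W):
    o=[]
    for t in range(-24,30,4):
        q=np.array([.5436,.1686])-t/1000*np.array([.234,.972])
        m=(np.hypot(W[...,0]-q[0],W[...,1]-q[1])<.004)&(W[...,2]<.14)
        o.append((t,round(float(np.median(W[m][:,2]))*1000,1)))
    return o
print(prof(W7));print(prof(W))
```

```text
[0.54210057 0.15163387 0.19969867] [-0.00131891  0.99315216 -0.11674972  0.00406864] [ 1.71859034  0.96258412 -0.41133286]
[(-24, 122.0), (-20, 122.0), (-16, 122.1), (-12, 122.1), (-8, 122.2), (-4, 122.2), (0, 123.1), (4, 124.7), (8, 126.1), (12, 127.7), (16, 129.2), (20, 129.8), (24, 123.3), (28, 116.4)]
[(-24, 126.5), (-20, 125.2), (-16, 123.7), (-12, 122.3), (-8, 121.0), (-4, 119.7), (0, 119.3), (4, 119.3), (8, 119.5), (12, 119.5), (16, 119.5), (20, 119.1), (24, 114.9), (28, 113.9)]
```

View pics/w8.png

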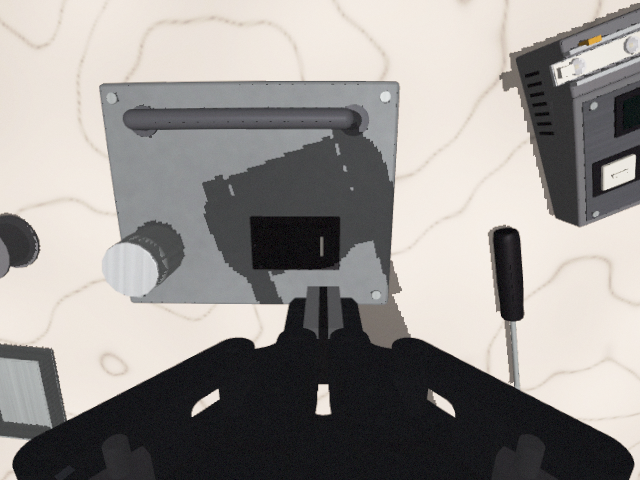

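The rocker's right half is now flat and the left half raised, so it is on. Now to TEST.

>>> play_rows(
  deltas=[
    [[0, -0.04, 0], 0.05],
    [[0.001, -0.095, 0], 0.13],
    [[0.002, -0.15, 0], 0.21],
    [[0.003, -0.205, 0], 0.29],
    [[0.004, -0.26, 0], 0.39],
  ],
)

```text
time: 14.22
tool_pos: [0.5426, -0.1103, 0.1929]
tool_rot: [-0.001, 0.997, 0.079, -0.001]
contact_force: [1.1, 0.4, -0.1]
gripper_width: 0.002
```

>>> play_rows(
  deltas=[
    [[0.001, -0.05, -0.01], 0],
    [[0.001, -0.1, -0.02], 0],
    [[0.002, -0.15, -0.04], 0],
    [[0.002, -0.174, -0.07], 0],
    [[0.002, -0.174, -0.08], 0],
  ],
)

```text
time: 14.85
tool_pos: [0.5433, -0.283, 0.1104]
tool_rot: [-0.002, 0.997, 0.077, -0.002]
contact_force: [0.5, 0.3, -0.4]
gripper_width: -0.003
```

>>> play_rows(
  deltas=[
    [[0, 0, 0], 0],
    [[0, 0, 0], 0],
  ],
)

```text
time: 15.1
tool_pos: [0.5463, -0.2821, 0.1155]
tool_rot: [0.0, 0.997, 0.079, 0.001]
contact_force: [0.0, -0.2, 0.7]
gripper_width: 0.002
```

Run:
```python
from h import *
s=status.state();print(s["tool_pos"],s["tool_rot"],s["contact_force"])
im,d=grab_frame("wrist"); W=cloud("wrist",d); cv2.imwrite("pics/w9.png",im)
r=boxes_of("wrist","test_top")[:1];print(r,proj("wrist",[[.5525,-.282,.071]]))
yaw=.156;t=np.radians(14);nn=np.array([-np.sin(t)*np.cos(yaw),-np.sin(t)*np.sin(yaw),np.cos(t)])
H=W@nn
m=(H>-.0555)&(H<-.050)&(np.hypot(W[...,0]-.5525,W[...,1]+.282)<.03)
v,u=np.nonzero(m);print(m.sum(),u.min(),u.max(),v.min(),v.max());c,rad=cv2.minEnclosingCircle(W[m][:,:2].astype(np.float32));print(c,rad,W[m].mean(0))
```

```text
[ 0.54630246 -0.2821419   0.11547661] [3.42386045e-04 9.96912529e-01 7.85169406e-02 6.17833267e-04] [ 0.0148278  -0.18195518  0.71747574]
[{'box': [299.3, 211.0, 352.6, 270.9], 'confidence': 0.91}] [[323.66217103 244.4315472 ]]
2002 299 353 221 268
(0.5515257716178894, -0.2834704518318176) 0.01690983958542347 [ 0.55216514 -0.28332346  0.07039928]
```

View pics/w9.png

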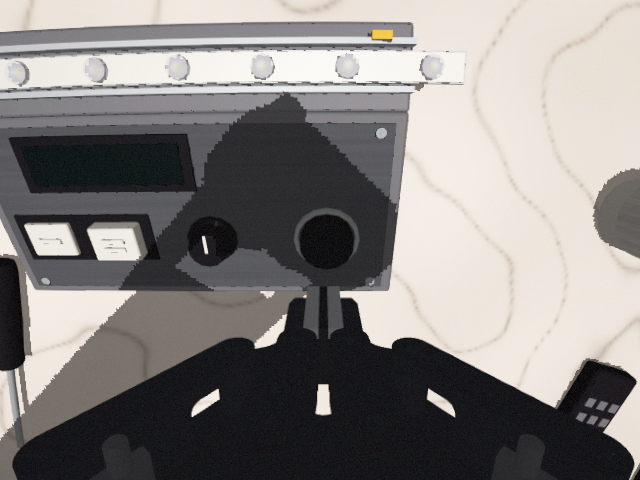

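TEST is centred under the tip. Its circle measures 16.9 mm radius at (0.552, -0.283).

>>> play_rows(
  deltas=[
    [[0, -0.001, -0.02], 0],
    [[0, -0.001, -0.04], 0],
    [[0, -0.001, -0.055], 0],
    [[0, -0.001, -0.061], 0],
    [[0, -0.001, -0.063], 0],
  ],
)

```text
time: 15.82
tool_pos: [0.5454, -0.2839, 0.0507]
tool_rot: [-0.0, 0.997, 0.078, -0.0]
contact_force: [-0.8, -0.0, -0.2]
gripper_width: 0.003
```

>>> play_rows(
  deltas=[
    [[0, 0, -0.002], 0],
    [[0, 0, -0.004], 0],
    [[0, 0, -0.006], 0],
    [[0, 0, -0.007], 0],
    [[0, 0, -0.008], 0],
  ],
)

```text
time: 16.45
tool_pos: [0.5464, -0.2842, 0.0443]
tool_rot: [0.0, 0.997, 0.078, 0.001]
contact_force: [1.4, 0.5, 3.7]
gripper_width: 0.001
```

>>> play_rows(
  deltas=[
    [[0, 0, -0.001], 0],
    [[0, 0, -0.002], 0],
    [[0, 0, -0.003], 0],
  ],
)

```text
time: 16.82
tool_pos: [0.5463, -0.2843, 0.041]
tool_rot: [0.0, 0.997, 0.078, 0.001]
contact_force: [1.7, 0.0, 5.5]
gripper_width: 0.002
```

>>> play_rows(
  deltas=[
    [[0, 0, -0.001], 0],
    [[0, 0, -0.002], 0],
    [[0, 0, -0.002], 0],
  ],
)

```text
time: 17.2
tool_pos: [0.5465, -0.2844, 0.0402]
tool_rot: [0.0, 0.997, 0.078, 0.001]
contact_force: [0.4, 0.9, 10.0]
gripper_width: 0.002
```

>>> play_rows(
  deltas=[
    [[0, 0, -0.001], 0],
    [[0, 0, -0.001], 0],
  ],
)

```text
time: 17.45
tool_pos: [0.5466, -0.2844, 0.0401]
tool_rot: [0.0, 0.997, 0.078, 0.001]
contact_force: [-2.2, 2.8, 14.3]
gripper_width: 0.003
```

Run:
```python
from h import *
s=status.state();print(s["tool_pos"],s["contact_force"])
im,d=grab_frame("wrist"); W=cloud("wrist",d); cv2.imwrite("pics/w10.png",im)
im,_=grab_frame("scene"); cv2.imwrite("pics/sc10.png",im)
yaw=.156;t=np.radians(14);nn=np.array([-np.sin(t)*np.cos(yaw),-np.sin(t)*np.sin(yaw),np.cos(t)]);H=W@nn*1000
for n,q,r in [("test+9",(.561,-.2815),.004),("low",(.5248,-.1057),.006),("high",(.5315,-.151),.006),("panel",(.560,-.245),.006)]:
    m=np.hypot(W[...,0]-q[0],W[...,1]-q[1])<r; print(n,m.sum(),np.median(H[m]) if m.any() else None)
```

```text
[ 0.546602   -0.28441799  0.04006221] [-2.24180355  2.83120829 14.32182705]
test+9 1373 13.479654071125537
low 0 None
high 463 -55.673107555282996
panel 527 -66.43918956663995
```

View pics/w10.png

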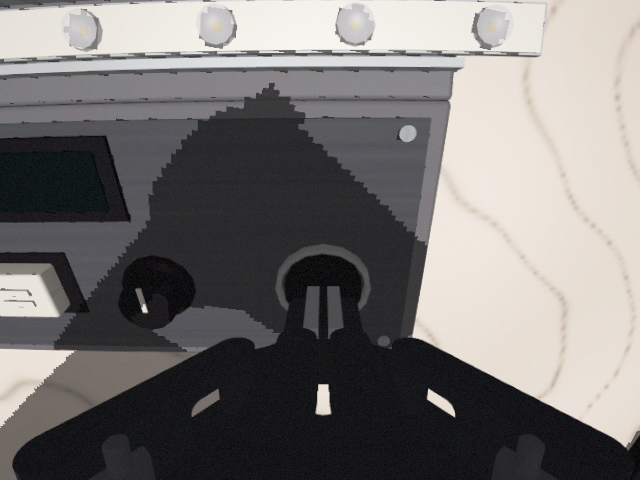

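View pics/sc10.png

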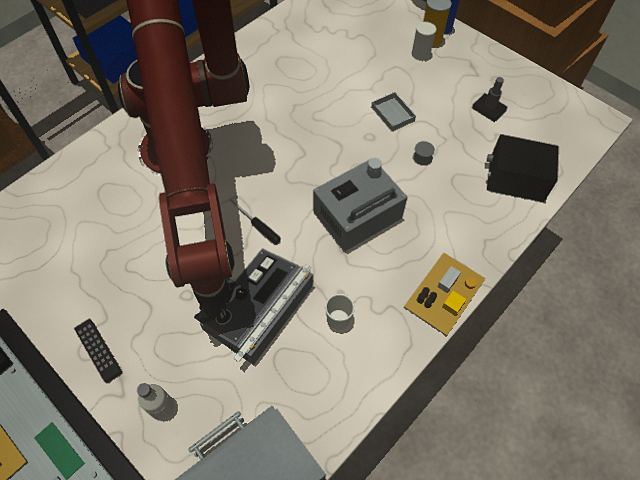

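Run:
```python
from h import *
im,d=grab_frame("wrist"); W=cloud("wrist",d)
yaw=.156;t=np.radians(14);nn=np.array([-np.sin(t)*np.cos(yaw),-np.sin(t)*np.sin(yaw),np.cos(t)]);H=W@nn*1000
print(np.round(H[235:290:4,323],1), np.nanmedian(H[264:280,305:345]))
s=status.state();print(s["time"],s["contact_force"])
print(ticket.job_done())
```

```text
[-66.3 -66.3 -66.1 -63.6 -61.9 -63.7 -60.8 -60.2 -59.3 -59.8 -59.6 -59.3
 -58.9 -54.7] -59.37388263653945
17.6 [-1.74896326  2.19075375 14.13108365]
the job is handed in; nothing more can be done
None
```

I pressed the low-range key fully down, switched the transformer on, then pressed TEST to its stop. The job was handed in at 17.6 s with TEST still held down at about 14 N.

- **Low-range key:** I pressed it to a hard stop at about 20 N. After lifting, depth showed it about 5 mm above the panel and the high-range key about 10 mm. The high-range key measured the same at the end; the low-range key was out of the wrist view then.
- **Rocker:** It reached its stop at about 18 N. Afterwards the right half was flat and the left half raised by about 0.34 rad.
- **TEST:** The force rose from about 5 N to 14 N at the stop. Depth showed its top about 7 mm above the panel, against about 13 mm before, so it went down about 6 mm.
- **Rest of the scene:** The tester, strip, dial, tin and other things looked unmoved in the last pictures.

**Disagreement:** the closed fingertips are really about 25 mm above the reported TCP height. My first descent to the low key therefore stopped short in the air. I found this from the depth picture and went on down by force.

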